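Rack the router bits and hold the lock turned

TASK

Slide the tray of router bits into the rack until it is fully home against the back stop, with all four bits still standing in it. Then take the red key from the key block, push it fully into the lock beside the rack, working it past the sticky pins, and turn it a quarter turn clockwise (seen from above) so that the yellow tongue swings across the front of the tray. The lock springs back, so finish still gripping the key and holding it turned; leave the white key, the block and the other things on the bench where they are.

Things in the scene. Friction and masses are not known exactly. Their poses are not given: they have to be found in the camera images.
- rack: Slide-in tray rack, entered from its -x side along +x. Wooden side rails 28 mm high, inner faces 166 mm apart (tray: 160); aluminium lips on them (28 to 34 mm above the bench) reach 11 mm over the tray's edges. Back stop face at x +60.5 mm. No floor: the tray slides on the bench. Origin on the bench, where the tray's origin lies when home (axes then agree).
- rack_mouth (a point): Middle of the rack's mouth at bench level, 60 mm before rack along -x, axes as the rack's. Here the rails stand about 6 mm wider apart on each side and taper to full closeness 30 mm further in. Beside it at y -120, x -10 mm stands the round steel lock post, 44 mm across, top 58 mm above the bench.
- tray: Plywood tray 120 (x) x 160 (y) x 18 mm, about 0.45 kg, on the bench, loaded with four router bits. Origin at the centre of its underside; +x end goes into the rack first. A blue handle bar (12 mm thick along x, 70 mm along y, top 60 mm above the bench) stands on it at x -48 mm; the nearest bits are 38 mm from the bar, at most 60 mm above the bench.
- tray_handle (a point): Grip point of the tray's blue handle bar, on its middle line 42 mm above the tray's underside; axes as the tray's. Pinch it across x.
- key: The lock's key with RED head, upright in one of the two slots of the dark key block (which one varies). Head 30 (x) x 12 (y) x 44 mm high, pinch it across y at 30 mm above its underside; below it a steel blade 12 (x) x 5 (y) mm, 30 mm long, round nose. Origin at the middle of the head's underside, z up. Fits either way round. 40 g.
- key_tip (a point): End of the key's blade, 30 mm below the key's origin; axes as the key's.
- keyhole (a point): Mouth of the key slot, in the brass cylinder on top of the lock post, 58 mm above the bench; turns with it. Slot 13.5 mm along this x, 6.5 mm along y, 34 mm deep, straight down, bevelled mouth. Two sticky spring pins stop the tip about 10 and 18 mm down: push with some 5 to 15 N and wiggle (a few degrees of twist) to pass. Home: the key's origin is here.
- lock (a joint): Angle of the lock cylinder about its vertical axis: 0 at the start (slot along the rack's x), growing clockwise seen from above, stop at 1.62 rad. A spring (0.08 N m per rad, friction 0.03 N m) turns it back when let go. The key has up to 0.15 rad of play in the slot, so the hand must turn that much further.
- tongue_tip (a point): Tip of the lock's yellow tongue, 70 mm from the post's axis, 12 mm wide, 7 to 16 mm above the bench. Turns with the cylinder: at 0 it points along the rack's -x, after a quarter turn it lies across the front of the tray, 4 mm before it. It strikes a tray that is not home.
- block: The dark wooden key block, fixed, 60 (x) x 130 (y) x 45 mm, origin under its centre. Two key slots 34 mm deep at y = -36 and +36 mm, long side along x; the keys' heads rest on its top.
- spare: A similar key with a WHITE head, in the block's other slot; it belongs to another lock and stays there.
- bit0: Router bit standing loose in a hole of the tray, at x 8, y -45 mm in the tray, red cutter on top, about 20 mm across, 43 to 55 mm long, shank 13 mm in its hole. Origin at the shank's foot, 5 mm above the tray's underside.
- bit1: Router bit standing loose in a hole of the tray, at x 8, y +45 mm, orange cutter on top, about 20 mm across, 43 to 55 mm long, shank 13 mm in its hole. Origin at the shank's foot, 5 mm above the tray's underside.
- bit2: Router bit standing loose in a hole of the tray, at x 40, y -45 mm, red cutter on top, about 20 mm across, 43 to 55 mm long, shank 13 mm in its hole. Origin at the shank's foot, 5 mm above the tray's underside.
- bit3: Router bit standing loose in a hole of the tray, at x 40, y +45 mm, green cutter on top, about 20 mm across, 43 to 55 mm long, shank 13 mm in its hole. Origin at the shank's foot, 5 mm above the tray's underside.
- glue: Bystander: a glue bottle with yellow label and orange cap, 56 mm across, 160 mm tall; leave it alone.
- tape: Bystander: a flat roll of blue tape, 90 mm across, 24 mm high; leave it alone.
- mallet: Bystander: a hammer lying down; leave it alone.
- offcut: Bystander: a wooden offcut, 120 x 45 x 22 mm; leave it alone.
- sander: Bystander: a cork sanding block, 110 x 65 x 40 mm; leave it alone.

How it is judged:
By the outcome, as a careful person would: the job done as asked, in the order asked, and still so for the second after the job is handed in, while the arm keeps its last pose, push and grip.
It also fails if it takes over 72 s, if anything falls off the work surface, if the arm or the gripper's body presses on something with over 40 N, if the wrist force passes 120 N, or if a joint passes its speed limit or range.

ROBOT

A 7-joint arm with a two-finger parallel gripper is mounted at the origin on the work surface. World frame = base frame: x ahead of the robot, y to its left, z up, the work surface at z = 0. Lengths are in m, angles in rad, forces in N, time in s.
With the tool pointing down it reaches from about 0.4 to 0.85 m from the base axis. Payload 6.9 kg.
Tool frame: the origin (TCP) lies midway between the tips of the shut fingers; the grasp point (between the pads) lies behind it (ctrl.pinch_z is the z of the grasp point in the tool frame, in m); z points along the fingers, y is the line along which they close (so a half turn about z gives the same grasp; the last joint's range is limited). The gripper opens to 85 mm and grips with 20 to 120 N. Pads are 22 mm wide; open, the fingers measure 114 mm over their backs; the gripper's body (76 mm by 85 mm) begins 54 mm behind the grasp point. The pads swing forward as they close: fully open they stand 13 mm farther back than shut.
Start: joints at [1.409, 0.507, -0.238, 1.5, 0.126, 1.149, -0.155], TCP at [0.165, -0.603, 0.231] pointing down, gripper open.
Joint ranges: [-3.08, 3.08], [-0.24, 2.05], [-1.43, 1.35], [0, 2.5], [-1.52, 4.66], [0.17, 1.96], [-2.89, 2.89]. Speed limits (rad/s): [2.39, 2.39, 3.14, 3.14, 3.14, 3.14, 3.14].

INTERFACE

Orientations are given as a unit quaternion [w, x, y, z].
In Python, from station import ctrl, get_state, vision, ticket, models gives the robot as it stands. Calls block until the motion is done:
- ctrl.movep(position, orientation): joint-space move of the TCP to a pose.
- ctrl.movel(position, frame=None, max_speed=0.15): straight line of the TCP; frame=None keeps the orientation; max_speed is the mean speed in m/s.
- ctrl.set_joints(angles): joint-space move.
- ctrl.ungrasp() and ctrl.close_gripper(force=None): open the fingers fully, or close them until they stop; force is the grip in N (None keeps the last).
- ctrl.pause(seconds).
- ctrl.ik(position, orientation): joint angles nearest the present ones, or None.
- get_state(): the state.
- vision.grab_frame(name): name is "scene" or "top" or "wrist"; returns (picture, depth): 480x640x3 uint8, blue, green, red; 480x640 float32, m along the optical axis (not along the pixel's ray), 0 where there is no reading.
- vision.camera_info(name): a dict with "mtx" (3x3 intrinsics, pixels), "R" (3x3) and "t" (3): a world point X has camera coordinates R X + t; the wrist camera has in their place "hand_eye" (4x4, takes a point from camera to tool coordinates, whose origin is the TCP and whose axes are the flange's). Camera axes: x right, y down, z forward; pixel columns grow to the right and rows downward; lengths in m; the calibration is good to about 2 mm. A picture is of the moment at which its call begins: read the wrist's pose just before it. camera_info takes no time and is no camera call.
A pose or a line that the arm cannot do raises ctrl.Unreachable and nothing moves.
- ticket.close_job(): hands the job in; it is judged then, once.
Trained networks look in the newest picture that a camera, given by its name, has taken for a name from the list of things; names that differ only in an ending like _2 or _b are one class to them, and where a whole thing is asked for, a point or a joint stands for the part that bears it (a point fixed in the world has none). Each returns a list of dicts, best first, with "p" (0 to 1); they miss things now and then, are a little off and sometimes report something else, mostly with a low value. They report only what shows in the picture. A call takes as long as a camera call.
- models.recognise(camera, target): "point" ([column, row] in pixels, amid what is visible of it).
- models.masks_of(camera, target): "mask" (480x640 bool, what is visible of it) and "point" ([column, row] in pixels, amid what is visible of it).
The state is a dict: "time": time; "qpos": joint angles; "qd": joint speeds; "tau": joint torques, N m; "tcp_pos": TCP position; "eef_rot": TCP orientation; "contact_force": force on the tool from outside, world axes, zero at the start; "wrist_torque": the same for the moment, N m; "width": finger opening in m; "gripper_force": force on a finger pad.
Only numpy, scipy, OpenCV 4.12 (cv2) and the standard library are available. Lean on these libraries where they do the work, as an engineer would, in place of code of your own. Each camera call takes 0.05 s, during which the arm holds its last target. There are 200 camera calls.

## Working session

There is one attempt and no reset: what is moved stays moved. The work goes in short steps, each a Python script; the robot and the scene stay as the last script left them, time stands still between calls to the robot, and variables do not carry over. Pictures are saved under pics/ and viewed, at most 10 in all, crops included, and the job is handed in when it is done.

```bash
ls; mkdir -p pics; cat > h.py <<'E'
import numpy as np, cv2
from station import ctrl, get_state, vision, ticket, models
from scipy.spatial.transform import Rotation as R
def quat(yaw):  # tool down; tool y axis along world direction yaw+90deg... x_tool at yaw
    q=(R.from_euler('z',yaw)*R.from_euler('x',np.pi)).as_quat(); return np.array([q[3],q[0],q[1],q[2]])
def cloud(cam):
    st=get_state(); im,d=vision.grab_frame(cam); c=vision.camera_info(cam)
    v,u=np.mgrid[0:480,0:640]; K=np.array(c["mtx"])
    P=np.stack([(u-K[0,2])/K[0,0]*d,(v-K[1,2])/K[1,1]*d,d],-1)
    if "R" in c: W=(P-np.array(c["t"]))@np.array(c["R"])
    else:
        H=np.array(c["hand_eye"]); T=P@H[:3,:3].T+H[:3,3]
        w,x,y,z=st["eef_rot"]; W=T@R.from_quat([x,y,z,w]).as_matrix().T+np.array(st["tcp_pos"])
    W[d<=0]=np.nan
    return im,W
E
python3 - <<'E'
from h import *
s=get_state(); print({k:np.round(v,3) for k,v in s.items()}, ctrl.pinch_z)
for cam in ("top","scene"):
    im,W=cloud(cam); cv2.imwrite(f"pics/{cam}0.png",im); np.save(f"{cam}0.npy",W)
    for n in ["rack","tray","tray_handle","key","keyhole","tongue_tip","block","spare","glue","tape"]:
        for r in models.masks_of(cam,n)[:2]:
            m=r["mask"]; p=W[m]; p=p[~np.isnan(p[:,0])]
            print(cam,n,round(r["p"],2),np.round(r["point"]),m.sum(),np.round(np.median(p,0),3) if len(p) else None, np.round(np.percentile(p[:,2],95),3) if len(p) else None)
E
```

```text
pics
{'time': np.float64(0.0), 'qpos': array([ 1.41 ,  0.508, -0.238,  1.501,  0.126,  1.149, -0.155]), 'qd': array([-0.   ,  0.   , -0.001,  0.002,  0.   , -0.   , -0.001]), 'tau': array([-0.0000e+00, -6.2059e+01, -2.1870e+00, -2.4965e+01,  1.3000e-02,
        1.2000e-02,  0.0000e+00]), 'tcp_pos': array([ 0.165, -0.602,  0.23 ]), 'eef_rot': array([-0.001,  0.991,  0.133, -0.   ]), 'contact_force': array([ 0.271, -0.999,  0.108]), 'wrist_torque': array([-0.054,  0.048,  0.026]), 'gripper_force': np.float64(0.0), 'width': np.float64(0.085)} -0.0187
top rack 0.95 [344. 192.] 1967 [ 0.65  -0.041  0.033] 0.058
top tray 0.82 [214. 242.] 3094 [0.528 0.276 0.018] 0.055
top tray 0.52 [190. 230.] 63 [0.561 0.329 0.048] 0.052
top tray_handle 0.69 [210. 245.] 3258 [0.529 0.279 0.018] 0.055
top key 0.46 [468. 248.] 109 [ 0.497 -0.322  0.085] 0.092
top keyhole 0.58 [372. 223.] 301 [ 0.568 -0.109  0.049] 0.062
top tongue_tip 0.85 [373. 226.] 266 [ 0.572 -0.109  0.051] 0.062
top block 0.8 [478. 255.] 1410 [ 0.497 -0.358  0.043] 0.051
top spare 0.61 [498. 247.] 125 [ 0.502 -0.393  0.084] 0.091
top g
[... 387 characters left out ...]
36 0.25  0.016] 0.052
scene key 0.52 [171. 327.] 236 [ 0.51  -0.331  0.073] 0.089
scene keyhole 0.86 [278. 297.] 309 [ 0.58  -0.115  0.016] 0.058
scene tongue_tip 0.86 [279. 294.] 308 [ 0.581 -0.114  0.016] 0.058
scene block 0.96 [157. 357.] 2641 [ 0.528 -0.371  0.042] 0.045
scene block 0.31 [145. 285.] 1419 [ 0.326 -0.273  0.037] 0.04
scene spare 0.82 [135. 350.] 314 [ 0.514 -0.402  0.073] 0.088
scene spare 0.16 [279. 294.] 213 [ 0.578 -0.114  0.05 ] 0.058
scene glue 0.72 [437. 243.] 1217 [0.769 0.226 0.078] 0.156
scene glue 0.18 [278. 298.] 333 [ 0.581 -0.115  0.016] 0.058
scene tape 0.59 [237. 386.] 1337 [ 0.691 -0.32   0.021] 0.024
scene tape 0.36 [361. 222.] 78 [0.558 0.229 0.044] 0.053
```

View pics/top0.png

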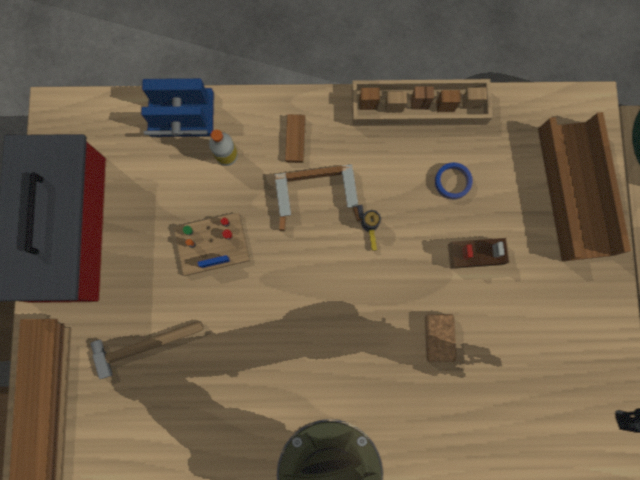

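View pics/scene0.png

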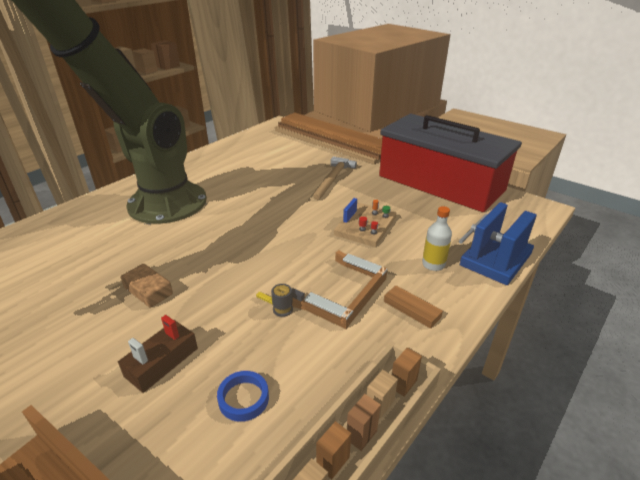

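```bash
cat >> h.py <<'E'
def look(xy,yaw,z):
    H=np.array(vision.camera_info("wrist")["hand_eye"]); q=quat(yaw); M=R.from_quat([q[1],q[2],q[3],q[0]]).as_matrix()
    c=M@H[:3,3]; a=M@H[:3,2]; k=(0.03-(z+c[2]))/a[2]
    p=np.array([xy[0]-c[0]-a[0]*k, xy[1]-c[1]-a[1]*k, z]); ctrl.movep(p,q); ctrl.pause(0.2)
E
python3 - <<'E'
from h import *
print(np.round(vision.camera_info("wrist")["hand_eye"],3))
for tag,xy,yaw in (("key",(0.5,-0.358),0.0),("lock",(0.6,-0.03),0.0),("tray",(0.54,0.276),0.2)):
    done=False
    for y in (yaw,yaw-1.57,yaw+1.57,yaw+3.14):
        for z in (0.30,0.25):
            try: look(xy,y,z); done=True; break
            except ctrl.Unreachable: print("unreach",tag,y,z)
        if done: break
    s=get_state(); im,W=cloud("wrist"); cv2.imwrite(f"pics/w_{tag}.png",im); np.savez(f"w_{tag}.npz",W=W,im=im)
    print(tag,y,z,s["time"],np.round(s["qpos"],2),np.round(s["tcp_pos"],3))
    ms={}
    for n in {"key":["key","spare","block"],"lock":["rack","keyhole","tongue_tip"],"tray":["tray","tray_handle","bit0","bit1","bit3"]}[tag]:
        for i,r in enumerate(models.masks_of("wrist",n)[:2]):
            m=r["mask"]; ms[n+str(i)]=m; p=W[m]; p=p[~np.isnan(p[:,0])]
            print(n,round(r["p"],2),np.round(r["point"]),m.sum(),np.round(np.median(p,0),3),np.round(np.percentile(p[:,2],95),3))
    np.savez(f"m_{tag}.npz",**ms)
ims=[cv2.resize(cv2.imread(f"pics/w_{t}.png"),(400,300)) for t in ("key","lock","tray")]
cv2.imwrite("pics/mosaic.png",np.vstack([np.hstack(ims[:2]),np.hstack([ims[2],ims[2]*0])]))
E
```

```text
[[-0.001 -0.963 -0.271  0.069]
 [ 1.    -0.001 -0.    -0.001]
 [-0.    -0.271  0.963 -0.142]
 [ 0.     0.     0.     1.   ]]
key 0.0 0.3 2.975 [ 0.69  0.52 -0.25  1.29  0.13  1.35 -1.13] [ 0.546 -0.36   0.3  ]
key 0.59 [288. 244.] 666 [ 0.507 -0.327  0.088] 0.09
key 0.33 [237. 390.] 5357 [ 0.325 -0.263  0.039] 0.041
spare 0.96 [370. 245.] 658 [ 0.511 -0.396  0.088] 0.09
spare 0.66 [242.  52.] 3469 [ 0.682 -0.31   0.023] 0.025
block 0.59 [328. 230.] 7367 [ 0.513 -0.362  0.045] 0.046
lock 0.0 0.3 4.6667 [ 0.18  0.51 -0.3   1.31  0.15  1.34 -1.69] [ 0.647 -0.033  0.3  ]
rack 0.89 [337. 185.] 12102 [ 0.654 -0.041  0.034] 0.058
keyhole 0.68 [620. 342.] 1321 [ 0.505 -0.32   0.073] 0.089
tongue_tip 0.65 [399. 265.] 1273 [ 0.581 -0.109  0.057] 0.059
tray 0.2 0.3 6.2833 [-0.27  0.52 -0.39  1.3   0.2   1.36 -2.03] [0.587 0.282 0.3  ]
tray 0.61 [317. 240.] 16530 [0.535 0.279 0.018] 0.057
tray_handle 0.71 [317. 245.] 16540 [0.535 0.279 0.018] 0.057
bit0 0.88 [365. 204.] 356 [0.587 0.245 0.049] 0.051
bit0 0.81 [274. 212.] 441 [0.567 0.331 0.048] 0.049
bit1 0.88 [365. 204.] 356 [0.587 0.245 0.049] 0.051
bit1 0.81 [274. 212.] 441 [0.567 0.331 0.048] 0.049
bit3 0.88 [365. 204.] 356 [0.587 0.245 0.049] 0.051
bit3 0.81 [274. 212.] 441 [0.567 0.331 0.048] 0.049
```

View pics/mosaic.png

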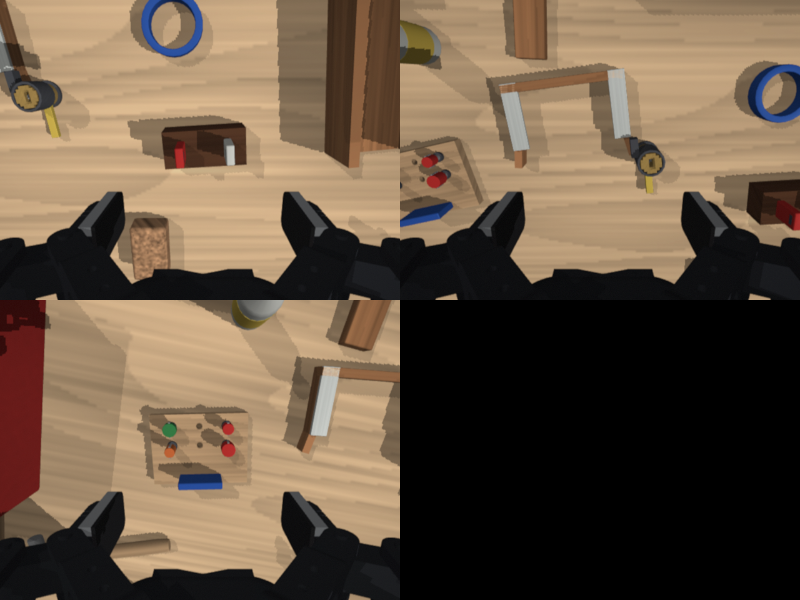

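```bash
cat > fit.py <<'E'
from h import *
def rect(p):
    r=cv2.minAreaRect((p[:,:2]*1000).astype(np.float32)); b=cv2.boxPoints(r)/1000
    e=[b[1]-b[0],b[2]-b[1]]; l=[np.linalg.norm(x) for x in e]; i=int(np.argmax(l))
    a=np.arctan2(e[i][1],e[i][0]); a=(a+np.pi/2)%np.pi-np.pi/2
    return np.round(b.mean(0),4),round(max(l),4),round(min(l),4),round(a,4)  # long axis angle
def pts(W,im,zlo,zhi,cond=None,near=None,rad=0.1):
    m=(W[...,2]>zlo)&(W[...,2]<zhi)
    if near is not None: m&=np.hypot(W[...,0]-near[0],W[...,1]-near[1])<rad
    if cond is not None: m&=cond(im.astype(int))
    m=m.astype(np.uint8); n,lab,st,_=cv2.connectedComponentsWithStats(m)
    return [W[lab==i] for i in np.argsort(-st[:,4]) if i>0 and st[i,4]>25]
red=lambda i:(i[...,2]>90)&(i[...,1]<70)&(i[...,0]<70)
white=lambda i:(i.min(-1)>100)
blue=lambda i:(i[...,0]>i[...,2]+40)
E
python3 - <<'E'
from fit import *
k=np.load("w_key.npz"); l=np.load("w_lock.npz"); t=np.load("w_tray.npz")
def show(n,L):
    for p in L: print(n,len(p),rect(p),np.round(p[:,2].mean(),4))
show("keytop",pts(k["W"],k["im"],.082,.1,red)); show("spare",pts(k["W"],k["im"],.082,.1,white,(.51,-.396),.04))
show("block",pts(k["W"],k["im"],.040,.050,None,(.51,-.36),.09)[:1])
show("tray",pts(t["W"],t["im"],.014,.022,None,(.53,.28),.12)[:1]); show("handle",pts(t["W"],t["im"],.055,.066,blue,(.5,.28),.08))
show("lip",pts(l["W"],l["im"],.029,.040,lambda i:(i.max(-1)-i.min(-1)<40)&(i.min(-1)>90),(.65,-.04),.15))
show("lipt",pts(t["W"],t["im"],.029,.040,lambda i:(i.max(-1)-i.min(-1)<40)&(i.min(-1)>90),(.65,-.04),.15))
show("rack",pts(l["W"],l["im"],.022,.040,None,(.65,-.02),.15)[:2])
for n,f in(("l",l),("k",k)):
  p=pts(f["W"],f["im"],.053,.064,None,(.58,-.11),.04)
  show("post"+n,p)
  print(cv2.minEnclosingCircle((p[0][:,:2]*1000).astype(np.float32)))
  show("tongue"+n,pts(f["W"],f["im"],.010,.022,lambda i:(i[...,2]-i[...,0]>110)&(i[...,1]>100),(.54,-.11),.06))
for c in("top","scene"):
  W=np.load(c+"0.npy");im=cv2.imread(f"pics/{c}0.png")
  print(c); show("handle",pts(W,im,.052,.066,blue,(.5,.28),.08));show("key",pts(W,im,.08,.1,red,(.5,-.33),.05))
cv2.imwrite("pics/lockcrop.png",cv2.resize(l["im"][80:330,120:450],None,fx=2.4,fy=2.4,interpolation=cv2.INTER_CUBIC))
E
```

```text
keytop 452 (array([ 0.5027, -0.3256], dtype=float32), np.float32(0.0287), np.float32(0.0121), np.float32(0.0413)) 0.0882
spare 436 (array([ 0.5067, -0.3976], dtype=float32), np.float32(0.0295), np.float32(0.0118), np.float32(0.0276)) 0.0885
block 6682 (array([ 0.504 , -0.3614], dtype=float32), np.float32(0.1303), np.float32(0.0607), np.float32(-1.5112)) 0.0448
tray 14273 (array([0.5362, 0.279 ], dtype=float32), np.float32(0.1603), np.float32(0.1205), np.float32(-1.3495)) 0.0178
handle 815 (array([0.4904, 0.2686], dtype=float32), np.float32(0.0686), np.float32(0.0113), np.float32(-1.3496)) 0.0593
lip 2958 (array([ 0.6722, -0.0569], dtype=float32), np.float32(0.1051), np.float32(0.026), np.float32(0.1218)) 0.0338
lip 1609 (array([0.6464, 0.1009], dtype=float32), np.float32(0.0923), np.float32(0.0191), np.float32(0.1179)) 0.0336
lipt 1500 (array([0.6469, 0.1012], dtype=float32), np.float32(0.0937), np.float32(0.0187), np.float32(0.1186)) 0.0338
rack 8752 (array([0.6467, 0.02  ], dtype=float32), np.float32(0.202), np.float32(0.1376), np.float32(-1.4452)) 0.0334
rack 320 (array([0.7575, 0
[... 482 characters left out ...]
(0.0427), np.float32(-0.8988)) 0.0572
((585.39697265625, -106.10275268554688), 22.568374633789062)
tonguek 412 (array([ 0.5406, -0.1119], dtype=float32), np.float32(0.047), np.float32(0.0119), np.float32(0.1243)) 0.0157
top
handle 150 (array([0.4863, 0.2683], dtype=float32), np.float32(0.0688), np.float32(0.0121), np.float32(-1.3443)) 0.0594
key 65 (array([ 0.5002, -0.3251], dtype=float32), np.float32(0.029), np.float32(0.0139), np.float32(0.0992)) 0.088
scene
handle 73 (array([0.4918, 0.2628], dtype=float32), np.float32(0.0688), np.float32(0.0116), np.float32(-1.3394)) 0.0577
key 93 (array([ 0.5046, -0.3283], dtype=float32), np.float32(0.0307), np.float32(0.0116), np.float32(0.0841)) 0.0863
```

View pics/lockcrop.png

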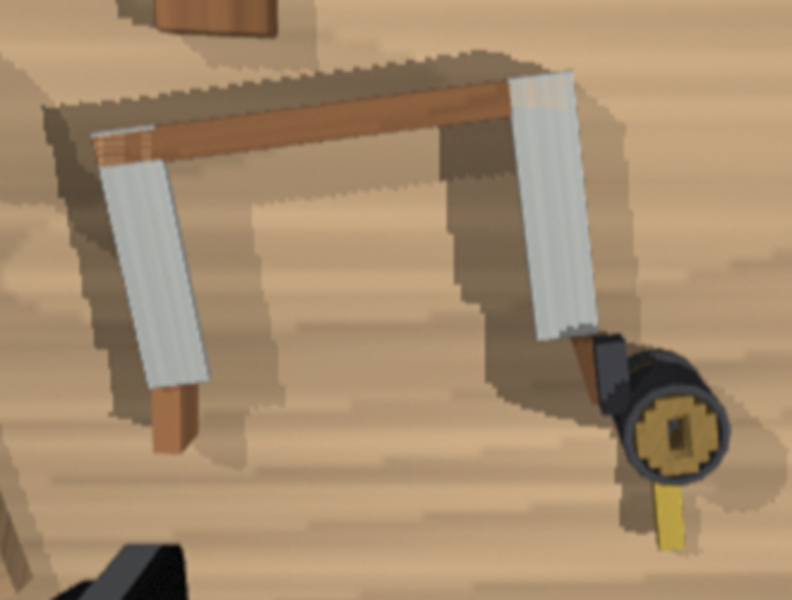

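```bash
python3 - <<'E'
from fit import *
a=.1235; c,s=np.cos(a),np.sin(a); O=np.array([.640,.0217])
for n in("lock","tray"):
    f=np.load(f"w_{n}.npz")
    for p in pts(f["W"],f["im"],.029,.040,lambda i:(i.max(-1)-i.min(-1)<40)&(i.min(-1)>90),(.65,-.04),.15):
        d=p[:,:2]-O; x=d@[c,s]; y=d@[-s,c]
        for lo,hi in((-.03,-.01),(0,.02),(.03,.05)):
            m=(x>lo)&(x<hi); 
            if m.sum()>20: print(n,lo,np.round(np.percentile(y[m],[1,99])*1e3,1))
    for p in pts(f["W"],f["im"],.022,.040,lambda i:i[...,2]-i[...,0]>40,(.69,.03),.12)[:2]:
        d=p[:,:2]-O; x=d@[c,s]; y=d@[-s,c]
        for m in (abs(y)<.01,abs(y-.04)<.01,abs(y+.04)<.01):
            if m.sum()>20: print(n,"stop x",np.round(np.percentile(x[m],[1,99])*1e3,1))
# grasp handle
T=np.array([.5362,.279]); ty=.2213
g=T-.048*np.array([np.cos(ty),np.sin(ty)]); q=quat(ty+np.pi/2)
ctrl.movep([*g,.12],q); print(np.round(get_state()["qpos"],2))
ctrl.movel([*g,.026],max_speed=.12); ctrl.close_gripper(50)
st=get_state(); print(st["time"],st["width"],np.round(st["tcp_pos"],4),np.round(g,4),st["contact_force"],st["gripper_force"])
E
```

```text
lock -0.03 [-94.6 -69. ]
lock 0 [-94.6 -69.2]
lock 0.03 [-94.6 -69.2]
lock -0.03 [68.7 86.3]
lock 0 [68.8 87.2]
lock 0.03 [68.7 83.8]
lock stop x [60.6 74.3]
lock stop x [60.7 74.4]
lock stop x [60.6 74.3]
lock stop x [106.6 163.7]
tray -0.03 [69.6 86.4]
tray 0 [69.5 87. ]
tray 0.03 [69.4 84. ]
tray stop x [60.2 74. ]
tray stop x [60.3 74.2]
tray stop x [114.  165.3]
[-0.08  0.6  -0.73  1.82  0.5   0.91 -0.82]
9.2917 0.011384341617548333 [0.4893 0.2684 0.0262] [0.4894 0.2685] [-0.86141713 -1.31213278  3.32822702] 49.78678107261658
```

```bash
cat >> h.py <<'E'
RO=np.array([.640,.0217]); RA=.1235
def rk(x,y): c,s=np.cos(RA),np.sin(RA); return RO+[c*x-s*y,s*x+c*y]
E
python3 - <<'E'
from h import *
def tcp(T,ty): return [T[0]-.048*np.cos(ty),T[1]-.048*np.sin(ty),.026]
A=(np.array([.46,.262]),.2213); B=(rk(-.16,0),RA)
for P in (A,B,(rk(0,0),RA)): print(ctrl.ik(tcp(*P),quat(P[1]+np.pi/2)) is not None)
ctrl.movel(tcp(*A),max_speed=.09)
ctrl.movel(tcp(*B),quat(RA+np.pi/2),max_speed=.09)
ctrl.pause(.1)
im,d=vision.grab_frame("top"); cv2.imwrite("pics/top_B.png",im[120:360,120:440])
u=np.array([np.cos(RA),np.sin(RA)]); v=np.array([-u[1],u[0]])
def rep(x):
    s=get_state(); f=s["contact_force"]; e=np.array(s["tcp_pos"][:2])-RO
    print(round(s["time"],2),x,"x %.1f y %.1f"%((e@u+.048)*1e3,e@v*1e3),"fx %.1f fy %.1f fz %.1f"%(f[:2]@u,f[:2]@v,f[2]),round(s["width"],4)); return f[:2]@u,f[:2]@v
rep("B")
for x in (-.06,-.035,-.01,-.006,-.003,-.001,.001,.003,.005):
    ctrl.movel(tcp(rk(x,0),RA),max_speed=.06 if x<-.01 else .03)
    fx,fy=rep(x)
    if fx<-15 or abs(fy)>20: break
im,d=vision.grab_frame("top"); cv2.imwrite("pics/top_C.png",cv2.resize(im[150:280,240:440],None,fx=4,fy=4))
E
```

```text
True
True
True
13.46 B x -159.1 y 1.7 fx 0.1 fy 6.0 fz 4.9 0.0113
15.28 -0.06 x -65.6 y -0.7 fx -19.9 fy -0.6 fz 24.9 0.0114
```

View pics/top_C.png

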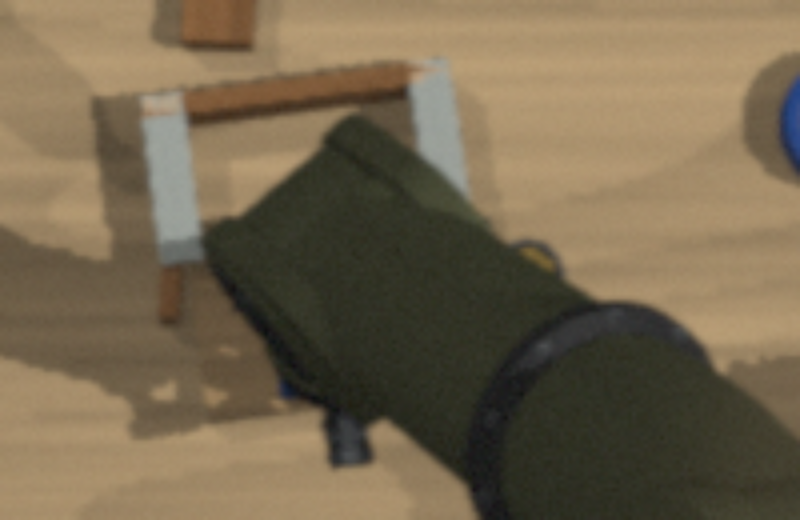

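```bash
python3 - <<'E'
from h import *
s=get_state(); print(np.round(s["tcp_pos"],4),np.round(s["contact_force"],1),np.round(s["wrist_torque"],2))
w,x,y,z=s["eef_rot"]; print(np.round(R.from_quat([x,y,z,w]).as_matrix(),4))
im,W=cloud("scene"); print(models.recognise("scene","tray")[:1],models.recognise("scene","bit0")[:4])
a=im[180:340,220:430]; b=vision.grab_frame("wrist")[0]
cv2.imwrite("pics/c2.png",np.vstack([cv2.resize(a,(394,300)),cv2.resize(b,(394,296))]))
E
```

```text
[0.5274 0.007  0.0261] [-19.   -2.5  24. ] [-0.22  3.08 -0.02]
[[-0.123   0.9924 -0.0093]
 [ 0.9924  0.123  -0.0041]
 [-0.0029 -0.0097 -0.9999]]
[{'point': [318.3, 274.3], 'p': 0.56}] [{'point': [327.2, 255.2], 'p': 0.61}, {'point': [339.4, 264.9], 'p': 0.52}]
```

View pics/c2.png

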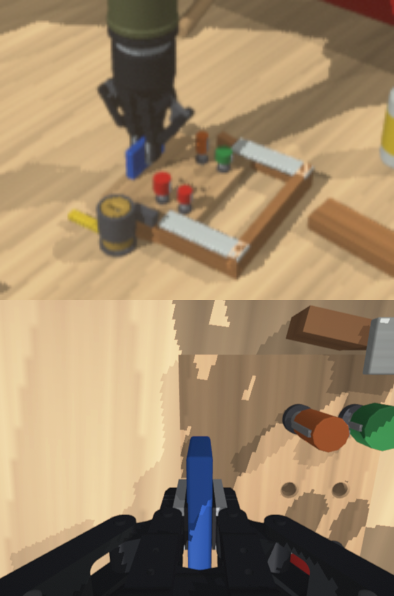

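```bash
cat >> h.py <<'E'
def tcp(T,ty,z=.026): return [T[0]-.048*np.cos(ty),T[1]-.048*np.sin(ty),z]
u=np.array([np.cos(RA),np.sin(RA)]); v=np.array([-u[1],u[0]])
def rep(x):
    s=get_state(); f=s["contact_force"]; e=np.array(s["tcp_pos"][:2])-RO; t=s["wrist_torque"]
    print(round(s["time"],2),x,"x %.1f y %.1f z %.1f"%((e@u+.048)*1e3,e@v*1e3,s["tcp_pos"][2]*1e3),"fx %.1f fy %.1f fz %.1f"%(f[:2]@u,f[:2]@v,f[2]),np.round(t,2),round(s["width"],4)); return f[:2]@u,f[:2]@v,f[2]
E
python3 - <<'E'
from h import *
q=quat(RA+np.pi/2)
ctrl.movel(tcp(rk(-.066,0),RA,.027),q,max_speed=.03); rep("back")
ctrl.movel(tcp(rk(-.066,0),RA,.030),q,max_speed=.03); rep("up")
for x in (-.055,-.045):
    ctrl.movel(tcp(rk(x,0),RA,.030),q,max_speed=.04); f=rep(x)
    if f[0]<-25 or abs(f[1])>20: break
E
```

```text
15.88 back x -67.0 y -0.4 z 26.3 fx -2.1 fy -0.7 fz -4.4 [-0.12  0.42 -0.01] 0.0111
16.12 up x -65.7 y 0.0 z 29.9 fx -0.2 fy -0.2 fz -6.0 [-0.13  0.33  0.05] 0.0112
16.55 -0.055 x -54.8 y 0.1 z 29.9 fx 0.6 fy 0.1 fz -7.4 [-0.07  0.33  0.03] 0.0113
16.95 -0.045 x -44.8 y 0.1 z 30.0 fx -0.6 fy -0.0 fz -7.0 [0.   0.41 0.04] 0.0115
```

```bash
python3 - <<'E'
from h import *
q=quat(RA+np.pi/2)
ctrl.movel(tcp(rk(-.045,0),RA,.0275),q,max_speed=.03); rep("dn")
for x,z in ((-.03,.0275),(-.015,.0275),(-.006,.0275),(-.003,.027),(-.001,.027),(.001,.027),(.003,.027),(.005,.027),(.007,.027)):
    ctrl.movel(tcp(rk(x,0),RA,z),q,max_speed=.05); f=rep(x)
    if f[0]<-16 or abs(f[1])>20: break
E
```

```text
17.2 dn x -45.4 y -0.1 z 27.2 fx -0.3 fy -0.2 fz -7.4 [-0.08  0.39 -0.01] 0.0114
17.65 -0.03 x -29.8 y 0.1 z 27.4 fx -0.9 fy 0.6 fz -6.6 [-0.07  0.39  0.01] 0.0114
18.1 -0.015 x -14.8 y 0.1 z 27.4 fx -0.1 fy -0.4 fz -7.0 [-0.06  0.41 -0.03] 0.0112
18.43 -0.006 x -5.6 y 0.1 z 27.5 fx -0.3 fy -0.5 fz -6.8 [-0.04  0.36 -0.02] 0.0113
18.68 -0.003 x -2.9 y 0.0 z 27.0 fx -0.0 fy 0.5 fz -6.1 [-0.02  0.37 -0.  ] 0.0112
18.93 -0.001 x -0.9 y 0.0 z 27.0 fx 0.6 fy -0.5 fz -7.3 [ 0.01  0.38 -0.01] 0.0113
19.18 0.001 x 0.3 y 0.1 z 26.8 fx -3.4 fy 1.2 fz -5.4 [ 0.02  0.95 -0.18] 0.0112
19.43 0.003 x 0.4 y 0.1 z 26.5 fx -10.2 fy 1.2 fz -2.7 [-0.09  2.02 -0.12] 0.0113
19.68 0.005 x 0.3 y 0.0 z 26.5 fx -15.5 fy 1.0 fz 2.8 [-0.16  3.05 -0.24] 0.0112
19.93 0.007 x 0.2 y 0.0 z 26.5 fx -23.1 fy 0.8 fz 9.0 [-0.24  4.13 -0.23] 0.0114
```

```bash
python3 - <<'E'
from fit import *
q=quat(RA+np.pi/2)
ctrl.movel(tcp(rk(.002,0),RA,.0255),q,max_speed=.03); rep("pre")
ctrl.ungrasp(); rep("open")
s=get_state(); p=np.array(s["tcp_pos"]); p[2]=.16; ctrl.movel(p,max_speed=.15)
def grabw(tag):
    s=get_state(); im,W=cloud("wrist"); np.savez(f"w_{tag}.npz",W=W,im=im); return im,W
try: look(rk(-.05,-.07),RA+np.pi,.25)
except ctrl.Unreachable: print("unr"); look(rk(-.05,-.07),RA+np.pi,.2)
im,W=grabw("lock2"); print(np.round(get_state()["qpos"],2),get_state()["time"])
d=W[...,:2]-RO; X=d@u; Y=d@v; Z=W[...,2]
m=(Z>.013)&(Z<.022)&(abs(Y)<.06)&(X<-.03)&(X>-.1); print("tray front x",np.round(np.percentile(X[m],[1,5,50])*1e3,1))
for n in pts(W,im,.055,.066,blue,rk(-.048,0),.08): print("handle",(rect(n)[0]-RO)@np.array([u,v]).T,rect(n))
P=pts(W,im,.053,.064,None,(.585,-.106),.04)[0]; print("post",cv2.minEnclosingCircle((P[:,:2]*1000).astype(np.float32)))
cv2.imwrite("pics/lock2.png",im)
look((.503,-.34),.05+np.pi,.25); im,W=grabw("key2"); print(np.round(get_state()["qpos"],2),get_state()["time"])
for n in pts(W,im,.082,.1,red): print("key",rect(n))
for n in pts(W,im,.040,.050,None,(.51,-.36),.09)[:1]: print("block",rect(n))
cv2.imwrite("pics/mos2.png",np.vstack([cv2.resize(cv2.imread("pics/lock2.png"),(400,300)),cv2.resize(im,(400,300))]))
E
```

```text
20.26 pre x 0.3 y 0.0 z 26.2 fx -9.0 fy 0.3 fz 5.7 [-0.17  1.99 -0.13] 0.0111
20.97 open x 2.1 y 0.0 z 25.5 fx 1.2 fy 0.4 fz -0.6 [ 0.02 -0.02  0.  ] 0.0854
[ 0.77  0.65 -1.26  1.61  0.63  1.35  1.12] 23.625
tray front x [-59.2 -58.9 -52.6]
handle [-4.76665372e-02 -2.83524862e-05] (array([0.5927, 0.0158], dtype=float32), np.float32(0.0695), np.float32(0.0117), np.float32(-1.4514))
post ((585.2196655273438, -105.82514190673828), 21.916309356689453)
[ 1.29  0.69 -1.3   1.58  0.67  1.39  1.55] 25.025
key (array([ 0.5012, -0.3256], dtype=float32), np.float32(0.0283), np.float32(0.0116), np.float32(0.0606))
block (array([ 0.5044, -0.3616], dtype=float32), np.float32(0.1303), np.float32(0.0608), np.float32(-1.5101))
```

View pics/mos2.png

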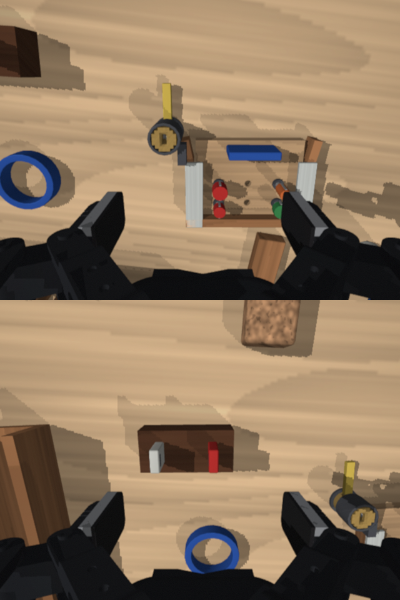

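```bash
cat >> h.py <<'E'
KH=np.array([.5853,-.1059]); KZ=.0113
def krep(tag):
    s=get_state(); f=s["contact_force"]; w,x,y,z=s["eef_rot"]; Mx=R.from_quat([x,y,z,w]).as_matrix()[:,0]
    yaw=np.arctan2(Mx[1],Mx[0])-np.pi-RA; yaw=(yaw+np.pi)%(2*np.pi)-np.pi
    e=np.array(s["tcp_pos"][:2])-KH
    print(round(s["time"],2),tag,"z %.1f ex %.1f ey %.1f yaw %.3f"%((s["tcp_pos"][2]-KZ)*1e3,e@u*1e3,e@v*1e3,yaw),"fx %.1f fy %.1f fz %.1f"%(f[:2]@u,f[:2]@v,f[2]),"tz %.2f"%s["wrist_torque"][2],round(s["width"],4)); return f
E
python3 - <<'E'
from h import *
K=np.array([.5020,-.3257]); q=quat(.06+np.pi)
ctrl.movep([*K,.13],q); ctrl.movel([*K,.0563],max_speed=.1); krep("at")
ctrl.close_gripper(80); krep("grip")
ctrl.movel([*K,.125],max_speed=.1); krep("up")
ctrl.movep([*KH,.118],quat(RA+np.pi)); krep("over")
im,d=vision.grab_frame("wrist"); cv2.imwrite("pics/kw.png",im)
for z in (.098,.092,.090,.088,.086,.084,.082,.080):
    ctrl.movel([*KH,z+KZ],quat(RA+np.pi),max_speed=.05); f=krep(z)
    if f[2]>7 or np.hypot(*f[:2])>10: break
E
```

```text
26.48 at z 45.4 ex -109.3 ey -207.8 yaw -0.063 fx 0.1 fy 0.5 fz 0.3 tz 0.05 0.0853
27.14 grip z 45.2 ex -109.6 ey -208.0 yaw -0.064 fx -0.2 fy -1.3 fz 2.6 tz 0.01 0.0112
27.98 up z 113.3 ex -110.2 ey -207.9 yaw -0.064 fx -1.0 fy -0.3 fz -0.6 tz 0.04 0.0107
28.91 over z 106.1 ex -0.6 ey -1.9 yaw -0.002 fx -0.5 fy -0.9 fz -1.1 tz -0.02 0.0111
29.28 0.098 z 97.4 ex -0.6 ey -1.0 yaw -0.001 fx 0.3 fy -0.0 fz -0.1 tz 0.02 0.0108
29.55 0.092 z 91.6 ex -0.2 ey -0.1 yaw 0.000 fx -0.0 fy -0.5 fz -0.6 tz 0.07 0.0108
29.8 0.09 z 90.0 ex -0.0 ey 0.1 yaw 0.000 fx -0.2 fy -0.0 fz -0.5 tz -0.02 0.0109
30.05 0.088 z 87.9 ex -0.1 ey -0.0 yaw 0.000 fx -0.1 fy 0.2 fz -0.7 tz -0.06 0.0107
30.3 0.086 z 85.8 ex -0.1 ey -0.1 yaw -0.000 fx 0.9 fy -0.5 fz -0.3 tz 0.00 0.0109
30.55 0.084 z 83.8 ex -0.1 ey -0.2 yaw -0.000 fx -0.2 fy -1.1 fz -0.2 tz -0.00 0.0106
30.8 0.082 z 81.8 ex -0.1 ey -0.2 yaw -0.000 fx 0.6 fy -1.1 fz -0.8 tz -0.02 0.0109
31.05 0.08 z 79.9 ex 0.1 ey -0.2 yaw -0.000 fx 0.7 fy -1.8 fz 0.0 tz -0.02 0.0111
```

```bash
python3 - <<'E'
from h import *
z=.080; t0=get_state()["time"]
while z>.0565 and get_state()["time"]-t0<18:
    f=krep("z%.4f"%z); act=get_state()["tcp_pos"][2]-KZ
    if act<.0585 and f[2]>6: break
    if f[2]<7: z-=.0015 if z>.0585 else .0007; ctrl.movel([*KH,z+KZ],quat(RA+np.pi),max_speed=.05)
    elif f[2]>18: z+=.001; ctrl.movel([*KH,z+KZ],quat(RA+np.pi),max_speed=.05)
    else:
        for w in (.08,-.08,0):
            ctrl.movel([*KH,z+KZ],quat(RA+np.pi+w),max_speed=.05)
        if get_state()["contact_force"][2]>7 : z-=.0007
krep("end")
E
```

```text
31.05 z0.0800 z 79.9 ex 0.1 ey -0.2 yaw -0.000 fx 0.7 fy -1.8 fz 0.0 tz -0.02 0.0111
31.3 z0.0785 z 79.2 ex 0.3 ey -0.2 yaw -0.000 fx -1.2 fy -2.1 fz 5.6 tz 0.02 0.0106
31.55 z0.0770 z 77.2 ex 0.2 ey -1.2 yaw -0.001 fx 0.9 fy -4.8 fz 2.5 tz 0.02 0.011
31.8 z0.0755 z 75.3 ex 0.1 ey -1.4 yaw -0.001 fx 1.5 fy -6.2 fz -0.7 tz 0.03 0.0111
32.05 z0.0740 z 73.5 ex -0.1 ey -1.4 yaw -0.001 fx 1.3 fy -5.0 fz -1.5 tz 0.02 0.011
32.3 z0.0725 z 71.8 ex -0.4 ey -1.4 yaw -0.001 fx 1.1 fy -5.0 fz -1.6 tz 0.05 0.011
32.55 z0.0710 z 70.6 ex -0.3 ey -1.1 yaw -0.001 fx 1.6 fy -4.5 fz -1.5 tz -0.03 0.0111
32.8 z0.0695 z 69.6 ex -0.0 ey -0.4 yaw -0.000 fx -1.2 fy -4.7 fz 1.5 tz -0.02 0.0111
33.05 z0.0680 z 68.1 ex 0.3 ey -0.1 yaw -0.000 fx 1.4 fy -5.1 fz 2.0 tz -0.01 0.0108
33.3 z0.0665 z 66.6 ex 0.1 ey -0.1 yaw -0.000 fx 0.4 fy -4.7 fz 4.5 tz -0.05 0.0108
33.55 z0.0650 z 64.8 ex -0.0 ey -0.1 yaw -0.000 fx 0.8 fy -5.9 fz 1.1 tz 0.00 0.0111
33.8 z0.0635 z 63.1 ex 0.1 ey -0.2 yaw -0.000 fx 2.8 fy -5.3 fz -1.7 tz 0.01 0.0108
34.05 z0.0620 z 61.4 ex 0.2 ey -0.1 yaw -0.000 fx 3.4 fy -4.1 fz -3.5 tz -0.05 0.0112
34.3 z0.0605 z 60.1 ex -0.2 ey -0.1 yaw -0.000 fx 1.9 fy -4.8 fz 0.2 tz 0.05 0.011
34.55 z0.0590 z 58.5 ex -0.1 ey -0.2 yaw -0.000 fx 2.6 fy -4.5 fz -1.5 tz -0.02 0.0109
34.8 z0.0575 z 58.2 ex 0.1 ey -0.2 yaw -0.000 fx -0.6 fy -4.8 fz 8.3 tz -0.05 0.0112
34.8 end z 58.2 ex 0.1 ey -0.2 yaw -0.000 fx -0.6 fy -4.8 fz 8.3 tz -0.05 0.0112
```

```bash
python3 - <<'E'
from h import *
z=.0573; P=KH-.0008*v
print(np.round(ctrl.ik([*P,z+KZ],quat(RA+np.pi-1.74)),2))
for a in (.05,.2,.4,.6,.8,1.0,1.2,1.4,1.55,1.66,1.72):
    ctrl.movel([*P,z+KZ],quat(RA+np.pi-a),max_speed=.05); f=krep(a)
    if np.linalg.norm(f)>30 or abs(get_state()["wrist_torque"][2])>.8: print("stop"); break
ctrl.pause(.3); krep("end"); print(np.round(get_state()["qpos"],2))
im,W=cloud("scene"); np.save("sc.npy",W); cv2.imwrite("pics/sc_turn.png",cv2.resize(im[200:340,220:400],None,fx=4,fy=4,interpolation=cv2.INTER_CUBIC))
for r in models.masks_of("scene","tongue_tip")[:2]: print(r["p"],r["point"])
E
```

```text
[ 0.56  0.71 -0.69  1.78  0.58  0.87 -0.45]
35.05 0.05 z 58.1 ex 0.1 ey -0.2 yaw -0.050 fx -2.6 fy -3.7 fz 9.7 tz 0.02 0.011
35.35 0.2 z 58.1 ex 0.2 ey -0.3 yaw -0.200 fx -0.6 fy -4.6 fz 9.0 tz 0.01 0.0112
35.7 0.4 z 58.1 ex 0.3 ey -0.4 yaw -0.400 fx -1.2 fy -4.1 fz 9.7 tz -0.01 0.0109
36.05 0.6 z 58.1 ex 0.3 ey -0.6 yaw -0.600 fx -0.7 fy -3.2 fz 9.2 tz 0.05 0.0109
36.4 0.8 z 58.1 ex 0.2 ey -0.7 yaw -0.800 fx -1.8 fy -3.6 fz 9.7 tz 0.06 0.0108
36.75 1.0 z 58.1 ex -0.0 ey -0.8 yaw -1.001 fx -2.2 fy -5.0 fz 10.9 tz 0.03 0.0107
37.1 1.2 z 58.1 ex -0.1 ey -0.8 yaw -1.201 fx -2.5 fy -4.4 fz 10.5 tz 0.03 0.0108
37.45 1.4 z 58.1 ex -0.2 ey -0.8 yaw -1.401 fx -3.0 fy -4.2 fz 10.6 tz 0.13 0.0107
37.75 1.55 z 58.1 ex -0.1 ey -0.8 yaw -1.551 fx -3.3 fy -4.3 fz 10.9 tz 0.06 0.0111
38.01 1.66 z 58.1 ex -0.1 ey -0.8 yaw -1.661 fx -3.3 fy -4.2 fz 12.2 tz 0.13 0.0109
38.26 1.72 z 58.1 ex -0.1 ey -0.8 yaw -1.720 fx -2.6 fy -5.6 fz 11.2 tz 0.10 0.0111
38.56 end z 58.1 ex -0.1 ey -0.8 yaw -1.720 fx -2.6 fy -3.4 fz 10.3 tz 0.10 0.0108
[ 0.55  0.7  -0.67  1.78  0.56  0.86 -0.41]
0.57 [283.9, 293.9]
0.52 [333.2, 303.8]
```

View pics/sc_turn.png

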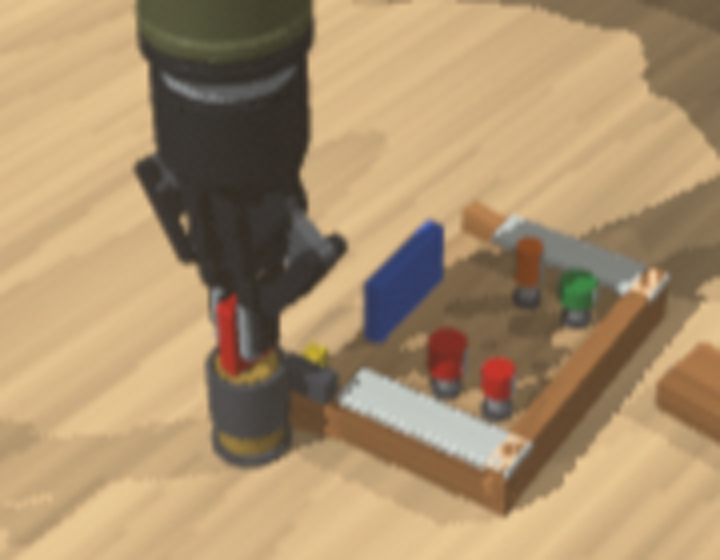

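```bash
python3 - <<'E'
from fit import *
z=.0573; P=KH-.0008*v
yel=lambda i:(i[...,2]>120)&(i[...,1]>100)&(i[...,0]<60)
def tip():
    for c in("scene","wrist","top"):
        im,W=cloud(c); 
        for p in pts(W,im,.003,.022,yel,KH,.09): 
            d=p[:,:2]-KH; m=d.mean(0); print(c,len(p),"mean rack",np.round([m@u*1e3,m@v*1e3],1),"angle",round(np.arctan2(m@v,-m@u),3),"z",np.round(p[:,2].mean(),3))
tip()
for a in (1.74,1.76,1.78):
    ctrl.movel([*P,z+KZ],quat(RA+np.pi-a),max_speed=.05); ctrl.pause(.2)
    krep(a); t=np.mean([get_state()["wrist_torque"][2] for _ in range(3)]); 
    if t>.25: break
tip()
im=vision.grab_frame("wrist")[0]; cv2.imwrite("pics/w_end.png",im)
E
```

```text
wrist 1489 mean rack [-0.5 35.9] angle 1.556 z 0.016
top 40 mean rack [-5.5 59.4] angle 1.478 z 0.015
39.26 1.74 z 58.1 ex -0.1 ey -0.8 yaw -1.740 fx -2.9 fy -4.7 fz 11.6 tz 0.09 0.011
39.71 1.76 z 58.1 ex -0.1 ey -0.8 yaw -1.760 fx -3.0 fy -4.2 fz 11.0 tz 0.03 0.0107
40.16 1.78 z 58.1 ex -0.1 ey -0.8 yaw -1.780 fx -3.2 fy -3.7 fz 11.6 tz 0.06 0.0108
wrist 1579 mean rack [ 1.4 38.5] angle 1.606 z 0.016
top 35 mean rack [-2.6 60.8] angle 1.527 z 0.016
```

View pics/w_end.png

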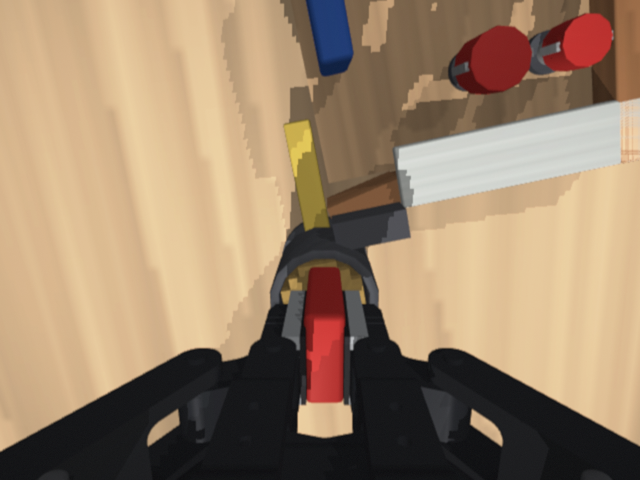

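```bash
python3 - <<'E'
from h import *
krep("final"); print(ticket.close_job())
E
```

```text
40.36 final z 58.1 ex -0.1 ey -0.8 yaw -1.780 fx -2.8 fy -4.9 fz 11.2 tz 0.07 0.0105
the job is handed in; nothing more can be done
None
```

The job is handed in at 40.4 s of robot time: the tray is home with its four bits standing, and the red key is fully in the lock, still gripped and held turned, with the tongue at about 1.6 rad across the tray's front.

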